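Pack the shoe brush and close the carton

TASK

Take the shoe brush from the mat and lay it (do not drop it) bristles down, flat on the floor of the open carton. Then close the carton: fold both short end flaps down flat first, then fold the two long flaps down flat over them. Leave the boot, the cream jar, the spray can and the glue tin standing where they are.

Things in the scene. Friction and masses are not known exactly. Their poses are not given: they have to be found in the camera images.
- carton: Open brown cardboard carton, fixed to the bench: outside 140 (its x) by 200 (its y) by 75 mm high, walls and floor 4 mm. Origin: centre of its underside; z up. Four flaps, each 70 mm from crease to free edge and 3 mm thick, are hinged along its rim. The creases are stiff: a flap stays where it is left. The carton may stand on either side of the bench, turned up to 0.35 rad.
- brush: Shoe brush, about 0.18 kg: a wooden back 150 (x) by 48 (y) mm with round ends, from 25 to 45 mm above its underside, over a dark bristle block 138 by 40 mm, 25 mm high. It starts bristles down on the mat. Origin: centre of the underside of the bristles; x along the brush, z up out of the wooden back.
- mat: Dark green rubber bench mat, 240 (x) by 310 (y) by 4 mm, fixed; origin at the centre of its underside. Brush, jar and spray can start on it.
- jar: Bystander on the mat: amber shoe-cream jar with black cap, 56 mm across, 65 mm high; origin at the centre of its underside.
- can: Bystander on the mat: upright red spray can, 52 mm across, 150 mm high; origin at the centre of its underside.
- glue: Bystander near a corner of the carton: yellow-labelled glue tin, 76 mm across, 110 mm high; origin at the centre of its underside.
- boot: Bystander at the far side of the bench: tan and navy ankle boot, 240 mm long (x, toe at +x), 80 mm wide, 129 mm high at the ankle; origin at the centre of its sole's underside.
- short_left (a joint): Angle of the short flap on the carton's +y end (134 mm wide): 0 = folded flat over the opening, 1.57 = upright, above that leaning outwards; it starts between 1.45 and 2.3 and can go to 2.5 rad.
- short_left_edge (a point): Middle of the free edge of the short flap on the carton's +y end, 70 mm from its crease.
- short_right (a joint): Angle of the short flap on the carton's -y end (134 mm wide): 0 = folded flat over the opening, 1.57 = upright, above that leaning outwards; it starts between 1.45 and 2.3 and can go to 2.5 rad.
- short_right_edge (a point): Middle of the free edge of the short flap on the carton's -y end, 70 mm from its crease.
- long_far (a joint): Angle of the long flap on the carton's +x side (200 mm wide): 0 = folded flat over the opening, 1.57 = upright, above that leaning outwards; it starts between 1.45 and 2.3 and can go to 2.5 rad.
- long_far_edge (a point): Middle of the free edge of the long flap on the carton's +x side, 70 mm from its crease.
- long_near (a joint): Angle of the long flap on the carton's -x side (200 mm wide): 0 = folded flat over the opening, 1.57 = upright, above that leaning outwards; it starts between 1.45 and 2.3 and can go to 2.5 rad.
- long_near_edge (a point): Middle of the free edge of the long flap on the carton's -x side, 70 mm from its crease.
- short_left_hinge (a point): Middle of the crease (hinge line) of the short flap on the carton's +y end, at 0, 100, 77 mm in the carton's frame; the hinge runs along the carton's x; these axes are the carton's.
- short_right_hinge (a point): Middle of the crease (hinge line) of the short flap on the carton's -y end, at 0, -100, 77 mm in the carton's frame; the hinge runs along the carton's x; these axes are the carton's.
- long_far_hinge (a point): Middle of the crease (hinge line) of the long flap on the carton's +x side, at 70, 0, 81 mm in the carton's frame; the hinge runs along the carton's y; these axes are the carton's.
- long_near_hinge (a point): Middle of the crease (hinge line) of the long flap on the carton's -x side, at -70, 0, 81 mm in the carton's frame; the hinge runs along the carton's y; these axes are the carton's.
There are look-alikes about, which are no part of the job. Of the things that look like the brush, take the one that is farthest to the robot's left at the start. Leave any yellow look-alike of the carton alone.

How it is judged:
On the way, in this order (a step that is already met when the one before it is completed fails the run):
1. the brush lies bristles down on the carton's floor, let go, all flaps still up (x of brush in the frame of carton between -0.055 and 0.055 m and y of brush in the frame of carton between -0.04 and 0.04 m and z of brush in the frame of carton below 0.016 m and angle between brush's own z axis and vertical below 0.2 rad and contact force between the fingers and brush below 0.1 N and linear speed of brush below 0.03 m/s and value of joint each of short_left, short_right, long_far, long_near above 0.6 rad), for 0.2 s.
2. both short flaps are folded flat (within 0.15 rad), both long flaps still up (x of brush in the frame of carton between -0.055 and 0.055 m and y of brush in the frame of carton between -0.04 and 0.04 m and z of brush in the frame of carton below 0.016 m and angle between brush's own z axis and vertical below 0.2 rad and value of joint each of short_left, short_right below 0.15 rad and value of joint each of long_far, long_near above 0.6 rad), for 0.2 s.
At the end, for the whole second after the job is handed in: All four flaps are folded flat (each within 0.15 rad of closed) and at rest, and the brush lies still inside on the carton's floor, bristles down (within 0.2 rad) (x of brush in the frame of carton between -0.055 and 0.055 m and y of brush in the frame of carton between -0.04 and 0.04 m and z of brush in the frame of carton below 0.016 m and angle between brush's own z axis and vertical below 0.2 rad and value of joint each of short_left, short_right, long_far, long_near below 0.15 rad and linear speed of brush below 0.03 m/s and velocity of joint each of short_left, short_right, long_far, long_near below 0.1 rad/s); the robot touches nothing.
It fails at once if the cream jar or the spray can is shifted by more than 30 mm or tipped (distance of any of jar, can from where it was at the start of the episode above 0.03 m or angle between any of jar, can's own z axis and vertical above 0.35 rad).
It fails at once if the glue tin or the boot is shifted by more than 30 mm or tipped (distance of any of glue, boot from where it was at the start of the episode above 0.03 m or angle between any of glue, boot's own z axis and vertical above 0.35 rad).
It fails at once if a long flap is folded down while a short flap is still up (value of joint any of long_far, long_near below 0.5 rad and value of joint any of short_left, short_right above 0.6 rad).
It fails at once if the brush is dropped (falls free faster than 0.9 m/s, a drop of over 40 mm) (linear speed of brush above 0.9 m/s and contact force between anything else and brush below 0.05 N).
It also fails if it takes over 66 s, if anything falls off the work surface, if the arm or the gripper's body presses on something with over 40 N, if the wrist force passes 120 N, or if a joint passes its speed limit or range.

ROBOT

A 7-joint arm with a two-finger parallel gripper is mounted at the origin on the work surface. World frame = base frame: x ahead of the robot, y to its left, z up, the work surface at z = 0. Lengths are in m, angles in rad, forces in N, time in s.
With the tool pointing down it reaches from about 0.4 to 0.75 m from the base axis. Payload 19.5 kg.
Tool frame: the origin (TCP) lies at the very end of the fingers, on their centre line; the grasp point (between the pads) lies 19 mm behind it (pinch_z is the distance from the TCP to the grasp point, in m); z points along the fingers, y is the line along which they close (so a half turn about z gives the same grasp; the last joint's range is limited). The gripper opens to 85 mm and grips with 20 to 120 N. Pads are 22 mm wide; open, the fingers measure 114 mm over their backs; the gripper's body (76 mm by 85 mm) begins 54 mm behind the grasp point. The pads swing forward as they close: fully open they stand 13 mm farther back than shut.
Start: joints at [1.268, 0.707, -0.028, 1.485, 0.022, 0.951, -0.075], TCP at [0.148, -0.556, 0.231] pointing down, gripper open.
Joint ranges: [-2.71, 2.71], [-0.32, 2.16], [-1.57, 1.52], [0, 2.45], [-1.46, 4.6], [0, 2.02], [-2.83, 2.83]. Speed limits (rad/s): [1.89, 1.89, 2.57, 2.57, 3.01, 3.01, 3.01].

INTERFACE

Orientations are given as a 3x3 rotation matrix whose columns are the frame's x, y, z axes.
In Python, from bench import get_obs, camera, camera_params, job_done, pinch_z gives the robot as it stands.
- The arm moves only by the shell command python3 -m handwheel 'ROWS'. ROWS is JSON, a list of rows, each a list of 7 numbers: the shift along the tool's x, y, z in units of 10 cm (1.0 is 10 cm), then the turn, a rotation vector about the tool's x, y, z in units of pi/2 rad (1.0 is pi/2 rad), then the finger opening in mm, from 0 to 85.4. A call has 1 to 12 rows; each row is the pose to reach, as a shift and turn from the pose commanded when the call began, along the tool's axes at that moment; what a row does not reach only later rows make up. A row lasts 1/8 s, in which the tool goes at most 62.5 mm and 10.7 degrees, less where a joint would pass 70% of its speed; a pose out of reach is approached as far as the arm can. A call with a number of a shift or a turn outside -1 to 1 is refused whole. A call with a gripper value outside its range is refused whole. The fingers move at their own pace and stop on an object; the grip force is fixed at half the most. Time passes only in rows, so rows that repeat a pose let the fingers close. It gives the time, the measured TCP pose, the force, the opening and the grip force at its end, in the units of the state.
- get_obs(): the state, without advancing time (a new reading comes with each control period).
- camera(name): name is "side" or "top"; returns the picture (384x512x3 uint8, blue, green, red); there is no depth.
- camera_params(name): a dict with "camera_matrix" (3x3 intrinsics, pixels), "world_to_cam" (4x4, takes a point from world to camera coordinates). Camera axes: x right, y down, z forward; pixel columns grow to the right and rows downward; lengths in m; the calibration is good to about 2 mm. A picture is of the moment at which its call begins. camera_params takes no time and is no camera call.
- job_done(): hands the job in; it is judged then, once.
The state is a dict: "clock": time; "joint_positions": joint angles; "qd": joint speeds; "joint_torque": joint torques, N m; "tool_pos": TCP position; "tcp_rot": TCP orientation; "force": force on the tool from outside, world axes, zero at the start; "wrist_torque": the same for the moment, N m; "finger_gap": opening from 0.0 (shut) to 1.0 (fully open); "grip_force": force on a finger pad.
Only numpy, scipy, OpenCV 4.12 (cv2) and the standard library are available. Lean on these libraries where they do the work, as an engineer would, in place of code of your own. Each camera call takes 0.05 s, during which the arm holds its last target. There are 200 camera calls.

## Working session

There is one attempt and no reset: what is moved stays moved. The work goes in short steps, Python scripts to look and compute and a shell command to move; the robot and the scene stay as the last step left them, time stands still between calls to the robot, and variables do not carry over. Pictures are saved under pics/ and viewed, at most 10 in all, crops included, and the job is handed in when it is done.

```bash
ls; mkdir -p pics
python3 - <<'E'
from bench import *
import cv2
o=get_obs();print(o['clock'],o['tool_pos'],o['tcp_rot'],pinch_z)
for n in("side","top"):
    cv2.imwrite(f"pics/{n}0.png",camera(n));p=camera_params(n);print(n,p)
E
```

```text
pics
0.0 [ 0.14819077 -0.55530785  0.23084052] [[ 9.66190615e-01  2.57828636e-01 -2.99409918e-04]
 [ 2.57828809e-01 -9.66190063e-01  1.03362603e-03]
 [-2.27884987e-05 -1.07587627e-03 -9.99999421e-01]] 0.0187
side {'camera_matrix': array([[371.90758836,   0.        , 255.78297953],
       [  0.        , 371.90758836, 199.82614189],
       [  0.        ,   0.        ,   1.        ]]), 'world_to_cam': array([[-0.7919996 , -0.60999884,  0.02525964,  0.34675973],
       [-0.33553517,  0.40033531, -0.85272961,  0.25414323],
       [ 0.51005175, -0.683837  , -0.52174147,  0.97235991],
       [ 0.        ,  0.        ,  0.        ,  1.        ]])}
top {'camera_matrix': array([[438.49818572,   0.        , 257.63749665],
       [  0.        , 438.49818572, 194.2212345 ],
       [  0.        ,   0.        ,   1.        ]]), 'world_to_cam': array([[ 0.01762978, -0.99974491,  0.01411764, -0.11087588],
       [-0.98968473, -0.01945668, -0.14193511,  0.51815273],
       [ 0.14217359, -0.01146973, -0.98977529,  1.23582542],
       [ 0.        ,  0.        ,  0.        ,  1.        ]])}
```

View pics/side0.png

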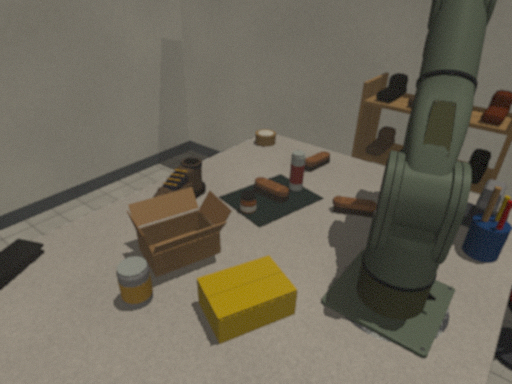

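View pics/top0.png

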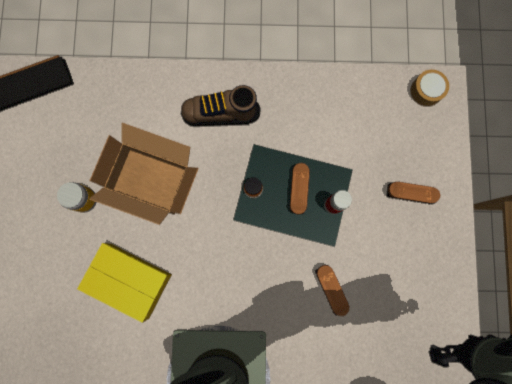

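```bash
cat > h.py <<'E'
from bench import *
import numpy as np, cv2
def ray(n,uv,z):
    p=camera_params(n);K=p["camera_matrix"];T=p["world_to_cam"];R=T[:3,:3];c=-R.T@T[:3,3]
    d=R.T@np.linalg.inv(K)@np.array([uv[0],uv[1],1.]);return c+d*(z-c[2])/d[2]
def proj(n,P):
    p=camera_params(n);q=p["world_to_cam"]@np.append(P,1);q=p["camera_matrix"]@q[:3];return q[:2]/q[2]
E
python3 - <<'E'
import cv2,numpy as np
from h import *
a=cv2.imread("pics/top0.png");s=cv2.imread("pics/side0.png")
A=cv2.resize(a[115:230,50:205],None,fx=4,fy=4,interpolation=cv2.INTER_CUBIC)
S=cv2.resize(s[180:310,110:240],None,fx=4,fy=4,interpolation=cv2.INTER_CUBIC)
cv2.imwrite("pics/A.png",A);cv2.imwrite("pics/S.png",S)
h=cv2.cvtColor(a,cv2.COLOR_BGR2HSV)
m=cv2.inRange(h,(3,100,70),(18,255,255))
m[:, :270]=0;m[:,320:]=0;m[:150]=0;m[230:]=0
c=max(cv2.findContours(m,0,1)[0],key=cv2.contourArea)
r=cv2.minAreaRect(c);b=cv2.boxPoints(r);print(r)
M=cv2.moments(c);print(ray("top",(M['m10']/M['m00'],M['m01']/M['m00']),.049))
w=np.array([ray("top",q,.049)[:2] for q in b]);print(w,w.mean(0),[np.linalg.norm(w[i]-w[i-1]) for i in range(4)],[np.arctan2(*(w[i]-w[i-1])[::-1]) for i in range(4)])
g=cv2.inRange(h,(70,60,10),(100,255,90));c=max(cv2.findContours(g,0,1)[0],key=cv2.contourArea);b=cv2.boxPoints(cv2.minAreaRect(cv2.convexHull(c)))
print("mat",[ray("top",q,.004)[:2].round(3) for q in b])
print("jar",ray("top",(252,187),.065),"can",ray("top",(341,201),.15),"glue",ray("top",(70,195),.11))
E
```

```text
((299.57647705078125, 188.00588989257812), (16.796533584594727, 50.542999267578125), 4.39870548248291)
[ 0.53916784 -0.22177917  0.049     ]
[[ 0.46724135 -0.19258386]
 [ 0.61484632 -0.20279596]
 [ 0.61202716 -0.25165074]
 [ 0.46445065 -0.24062999]] [ 0.53964137 -0.22191514] [np.float64(0.04812711182214397), np.float64(0.1479578082234587), np.float64(0.048936050094554595), np.float64(0.1479874435448162)] [np.float64(1.5127777268937261), np.float64(-0.06907528231418598), np.float64(-1.6284372306242365), np.float64(3.067052819786714)]
mat [array([ 0.519, -0.052]), array([ 0.675, -0.087]), array([ 0.606, -0.381]), array([ 0.452, -0.341])]
jar [ 0.53667094 -0.08446387  0.065     ] can [ 0.49021828 -0.32086404  0.15      ] glue [0.49757566 0.41004508 0.11      ]
```

View pics/A.png

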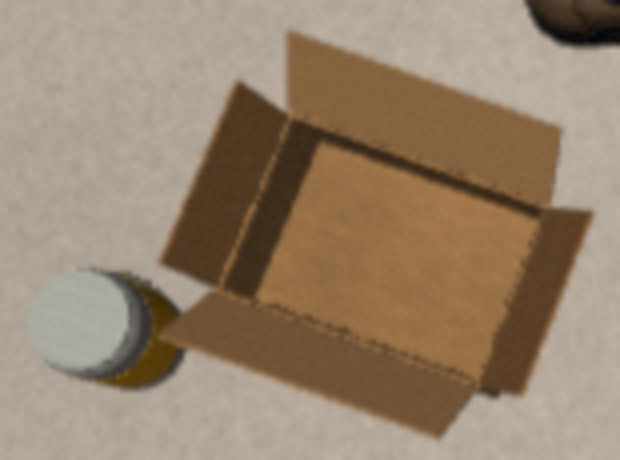

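View pics/S.png

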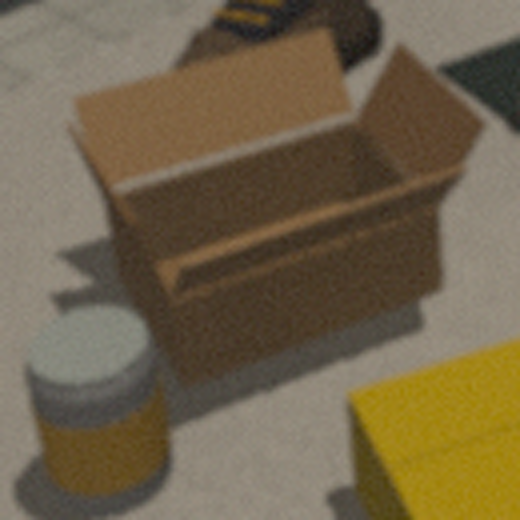

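```bash
cat >> h.py <<'E'
def A(x,y): return ((x+.5)/4-.5+50,(y+.5)/4-.5+115)
def S(x,y): return ((x+.5)/4-.5+110,(y+.5)/4-.5+180)
E
python3 - <<'E'
from h import *
from scipy.optimize import minimize_scalar as ms
c=[ray("top",A(*q),.079) for q in((290,118),(548,208),(478,382),(222,292))]
c=np.array(c);print(c.round(4));print([np.linalg.norm(c[i]-c[i-1]).round(4) for i in range(4)])
C=c.mean(0);y=(c[0]-c[1]+c[3]-c[2]);th=np.arctan2(-y[0],y[1]);x=c[0]+c[1]-c[2]-c[3];print("C",C,th,np.arctan2(x[1],x[0]))
R=np.array([[np.cos(th),-np.sin(th),0],[np.sin(th),np.cos(th),0],[0,0,1]])
C[2]=0
for n,h,d,e in(("SL",(0,.1,.077),(0,-1,0),((238,82),(162,262))),("SR",(0,-.1,.077),(0,1,0),((592,212),(522,393))),("LF",(.07,0,.081),(-1,0,0),((287,32),(560,128))),("LN",(-.07,0,.081),(1,0,0),((162,335),(440,437)))):
    uv=A(*np.mean(e,0));P=lambda a:C+R@(np.array(h)+.07*(np.cos(a)*np.array(d)+np.sin(a)*np.array((0,0,1))))
    r=ms(lambda a:np.linalg.norm(proj("top",P(a))-uv),bounds=(1.2,2.6),method='bounded');print(n,r.x,r.fun,P(r.x),"side A px",[ (np.array(proj("side",P(r.x)))-(110,180))*4])
for q in((-.07,-.1,0),(-.07,.1,0),(-.07,-.1,.079),(-.07,.1,.079)): print(q,(proj("side",C+R@np.array(q))-(110,180))*4)
E
```

```text
[[0.6505 0.2871 0.079 ]
 [0.5891 0.1015 0.079 ]
 [0.4646 0.1451 0.079 ]
 [0.5245 0.3268 0.079 ]]
[np.float64(0.1322), np.float64(0.1955), np.float64(0.1319), np.float64(0.1913)]
C [0.55716457 0.21514098 0.079     ] -0.3189691275526538 -0.3212418763432964
SL 1.7951366494614758 0.708105848522935 [0.59340668 0.32488385 0.14524588] side A px [array([ 99.38233419, 172.54632545])]
SR 2.148194583462956 0.25401918084251446 [0.51382384 0.08390316 0.13565199] side A px [array([437.98032853,  78.83686201])]
LF 2.217560566680173 0.2939298984500485 [0.66368851 0.17996191 0.13686265] side A px [array([203.09623776,  61.70287296])]
LN 2.1668220720910725 0.34958458365312517 [0.45338245 0.24941459 0.13893012] side A px [array([333.86429157, 208.46211977])]
(-0.07, -0.1, 0) [444.03270947 289.71707508]
(-0.07, 0.1, 0) [187.15917793 390.93780739]
(-0.07, -0.1, 0.079) [441.44455003 204.02158471]
(-0.07, 0.1, 0.079) [173.39873081 300.89773989]
```

```bash
cat >> h.py <<'E'
def go(x,y,z,yaw=None):
    o=get_obs();R=np.array(o["tcp_rot"]);t=R.T@(np.array([x,y,z])-o["tool_pos"])*10
    cy=np.arctan2(R[1,0],R[0,0]);print("t",round(o["clock"],2),"units",t.round(3),"turn z",None if yaw is None else round(-(yaw-cy)/(np.pi/2),3),"tilt",R[:,2].round(3))
C=np.array([.557,.215,0]);TH=-.32
def car(x,y,z): c,s=np.cos(TH),np.sin(TH);return C+np.array([c*x-s*y,s*x+c*y,z])
E
for i in 1 2 ; do :; done
python3 -m handwheel '[[0.46,-0.22,0,0,0,0.07,65],[0.93,-0.44,0,0,0,0.14,65],[0.93,-0.44,0,0,0,0.21,65],[0.93,-0.44,0,0,0,0.21,65]]'
python3 -c "
from h import *
go(.54,-.222,.15,-.07);print(get_obs()['tool_pos'])"
```

```text
clock: 0.6
tool_pos: [0.2269, -0.4889, 0.2312]
tcp_rot: [[0.998, -0.068, -0.001], [-0.068, -0.998, 0.0], [-0.001, -0.0, -1.0]]
force: [-0.2, -0.7, -0.2]
finger_gap: 0.759
grip_force: 0.0
t 0.6 units [ 2.943 -2.876  0.81 ] turn z 0.001 tilt [-0.001  0.    -1.   ]
[ 0.22692616 -0.48891943  0.23117072]
```

```bash
python3 -m handwheel '[[0.4,-0.4,0,0,0,0,65],[0.8,-0.8,0,0,0,0,65],[0.98,-0.96,0,0,0,0,65]]' | head -2
python3 -m handwheel '[[0.4,-0.4,0,0,0,0,65],[0.8,-0.8,0,0,0,0,65],[0.98,-0.96,0,0,0,0,65]]' | head -2
python3 -m handwheel '[[0.4,-0.4,0,0,0,0,65],[0.8,-0.8,0,0,0,0,65],[0.98,-0.96,0,0,0,0,65],[0.98,-0.96,0,0,0,0,65]]' | head -2
python3 -c "
from h import *
go(.54,-.222,.015,-.07);o=get_obs();print(o['tool_pos']);cv2.imwrite('pics/t1.png',camera('top'))"
```

```text
clock: 0.98
tool_pos: [0.3329, -0.3984, 0.2311]
clock: 1.35
tool_pos: [0.4373, -0.3092, 0.231]
clock: 1.85
tool_pos: [0.5406, -0.2213, 0.2307]
t 1.85 units [-0.005  0.008  2.157] turn z 0.003 tilt [-0.     0.001 -1.   ]
[ 0.54062746 -0.22133578  0.23070963]
```

```bash
python3 -m handwheel '[[0,0,0.5,0,0,0,65],[0,0,1,0,0,0,65]]' | head -2
python3 -m handwheel '[[0,0,0.4,0,0,0,65],[0,0,0.8,0,0,0,65],[0,0,0.8,0,0,0,65]]'
python3 -m handwheel '[[0,0,0.2,0,0,0,65],[0,0,0.36,0,0,0,65],[0,0,0.36,0,0,0,65],[0,0,0.36,0,0,0,30],[0,0,0.36,0,0,0,30],[0,0,0.36,0,0,0,30],[0,0,0.36,0,0,0,30]]'
```

```text
clock: 2.15
tool_pos: [0.5391, -0.2236, 0.1304]
clock: 2.52
tool_pos: [0.538, -0.2229, 0.0496]
tcp_rot: [[0.998, -0.07, -0.004], [-0.07, -0.998, 0.001], [-0.004, -0.001, -1.0]]
force: [-0.5, -0.0, 1.0]
finger_gap: 0.759
grip_force: 0.0
clock: 3.4
tool_pos: [0.5403, -0.2223, 0.0164]
tcp_rot: [[0.998, -0.069, 0.001], [-0.069, -0.998, -0.001], [0.001, 0.0, -1.0]]
force: [-1.4, -0.7, 5.5]
finger_gap: 0.558
grip_force: 62.6
```

```bash
python3 -m handwheel '[[0,0,-0.2,0,0,0,30],[0,0,-0.6,0,0,0,30],[0,0,-0.95,0,0,0,30]]' | head -2
python3 -m handwheel '[[0,0,-0.5,0,0,0,30],[0,0,-0.95,0,0,0,30],[0,0,-0.95,0,0,0,30]]'
python3 -c "
from h import *
go(*car(0,0,.016),TH+np.pi/2);print(get_obs()['tool_pos'])"
```

```text
clock: 3.78
tool_pos: [0.5401, -0.2221, 0.1132]
clock: 4.15
tool_pos: [0.5409, -0.2225, 0.2097]
tcp_rot: [[0.998, -0.069, 0.006], [-0.069, -0.998, -0.002], [0.006, 0.002, -1.0]]
force: [-0.0, -0.1, -2.5]
finger_gap: 0.556
grip_force: 62.5
t 4.15 units [-0.153 -4.379  1.929] turn z -0.84 tilt [ 0.006 -0.002 -1.   ]
[ 0.54085745 -0.22248935  0.20973381]
```

```bash
python3 -m handwheel '[[0,-0.4,0,0,0,0,30],[-0.02,-0.9,0,0,0,0,30],[-0.03,-0.98,0,0,0,0,30]]' | head -2
python3 -m handwheel '[[0,-0.5,0,0,0,0,30],[-0.03,-0.98,0,0,0,0,30]]' | head -2
python3 -m handwheel '[[0,-0.5,0,0,0,0,30],[-0.03,-0.98,0,0,0,0,30]]' | head -2
python3 -m handwheel '[[0,-0.2,0,0,0,-0.1,30],[0,-0.4,0,0,0,-0.21,30],[-0.01,-0.6,0,0,0,-0.32,30],[-0.02,-0.8,0,0,0,-0.43,30],[-0.03,-0.98,0,0,0,-0.54,30],[-0.03,-0.98,0,0,0,-0.65,30],[-0.03,-0.98,0,0,0,-0.75,30],[-0.03,-0.98,0,0,0,-0.84,30],[-0.03,-0.98,0,0,0,-0.84,30]]'
python3 -c "
from h import *
go(*car(0,0,.016),TH+np.pi/2);print(get_obs()['tool_pos'])"
```

```text
clock: 4.53
tool_pos: [0.5436, -0.1205, 0.2055]
clock: 4.78
tool_pos: [0.5472, -0.0253, 0.2054]
clock: 5.03
tool_pos: [0.5511, 0.073, 0.2055]
clock: 6.15
tool_pos: [0.5551, 0.1691, 0.2054]
tcp_rot: [[0.316, 0.949, -0.0], [0.949, -0.316, -0.0], [-0.0, -0.0, -1.0]]
force: [0.2, 0.5, -1.9]
finger_gap: 0.555
grip_force: 62.9
t 6.15 units [ 0.442 -0.127  1.894] turn z -0.001 tilt [-0. -0. -1.]
[0.55507055 0.16908172 0.20538065]
```

```bash
python3 -m handwheel '[[0.25,-0.06,0,0,0,0,30],[0.44,-0.13,0,0,0,0,30],[0.44,-0.13,0.3,0,0,0,30],[0.44,-0.13,0.6,0,0,0,30],[0.44,-0.13,0.6,0,0,0,30],[0.44,-0.13,0.6,0,0,0,30]]'
python3 -c "
from h import *
go(*car(0,0,.016),TH+np.pi/2)
a=camera('top')[115:230,50:205];s=camera('side')[170:310,100:250]
cv2.imwrite('pics/p2.png',np.hstack([cv2.resize(a,(540,400),interpolation=2)[:,:400],cv2.resize(s,(400,400),interpolation=2)]))"
```

```text
clock: 6.9
tool_pos: [0.5569, 0.216, 0.1465]
tcp_rot: [[0.316, 0.949, 0.001], [0.949, -0.316, 0.0], [0.001, 0.001, -1.0]]
force: [-0.2, -0.6, -2.1]
finger_gap: 0.552
grip_force: 62.6
t 6.9 units [-0.01   0.003  1.305] turn z -0.001 tilt [ 0.001  0.    -1.   ]
```

View pics/p2.png

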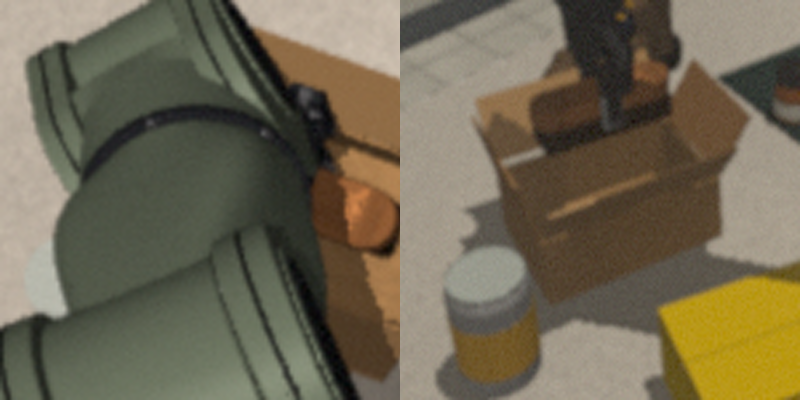

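The picture shows the brush held level and centred over the opening (side crop around (600,110)), aligned with the long walls and with all four flaps still up. Next I lower it.

```bash
python3 -m handwheel '[[0,0,0.3,0,0,0,30],[0,0,0.6,0,0,0,30],[0,0,0.9,0,0,0,30],[0,0,0.9,0,0,0,30]]'
python3 -m handwheel '[[0,0,0.15,0,0,0,30],[0,0,0.3,0,0,0,30],[0,0,0.37,0,0,0,30],[0,0,0.38,0,0,0,30],[0,0,0.38,0,0,0,30]]'
```

```text
clock: 7.5
tool_pos: [0.5561, 0.2155, 0.0547]
tcp_rot: [[0.315, 0.949, -0.002], [0.949, -0.315, -0.001], [-0.001, -0.001, -1.0]]
force: [0.2, -0.3, -1.6]
finger_gap: 0.551
grip_force: 62.6
clock: 8.12
tool_pos: [0.5567, 0.2158, 0.0176]
tcp_rot: [[0.315, 0.949, 0.0], [0.949, -0.315, 0.0], [0.0, 0.0, -1.0]]
force: [0.8, 0.0, -2.2]
finger_gap: 0.552
grip_force: 62.8
```

```bash
python3 -m handwheel '[[0,0,0.01,0,0,0,30],[0,0,0.02,0,0,0,30],[0,0,0.02,0,0,0,30]]' | grep -E 'pos|force'
python3 -m handwheel '[[0,0,0.0,0,0,0,55],[0,0,0,0,0,0,62],[0,0,0,0,0,0,66],[0,0,0,0,0,0,66],[0,0,0,0,0,0,66]]'
python3 -m handwheel '[[0,0,-0.2,0,0,0,66],[0,0,-0.6,0,0,0,66],[0,0,-1,0,0,0,66]]' | grep -E 'pos|force'
python3 -m handwheel '[[0,0,-0.4,0,0,0,0],[0,0,-0.8,0,0,0,0],[0,0,-0.8,0,0,0,0]]'
python3 -c "
from h import *
for n,P in (('SLstart',car(0,.145,.115)),('SRstart',car(0,-.17,.115))): go(*P,TH);print(P)
cv2.imwrite('pics/side3.png',cv2.resize(camera('side')[170:310,100:250],(600,560),interpolation=2))
print([ray('top',q,.02) for q in ((183,108),(259,108),(220,92),(220,125))])"
```

```text
tool_pos: [0.5568, 0.2158, 0.0164]
force: [-4.3, -2.4, 16.7]
grip_force: 64.9
clock: 9.12
tool_pos: [0.5585, 0.2152, 0.016]
tcp_rot: [[0.316, 0.949, 0.004], [0.949, -0.316, 0.0], [0.001, 0.004, -1.0]]
force: [11.6, -3.6, 3.8]
finger_gap: 0.772
grip_force: 0.0
tool_pos: [0.5562, 0.2158, 0.1169]
force: [-0.0, 0.6, 0.6]
grip_force: 0.0
clock: 9.88
tool_pos: [0.5573, 0.2162, 0.1984]
tcp_rot: [[0.315, 0.949, 0.004], [0.949, -0.315, 0.002], [0.003, 0.003, -1.0]]
force: [-0.2, -0.4, 0.1]
finger_gap: 0.133
grip_force: 0.0
t 9.88 units [ 1.435 -0.002  0.838] turn z 1.0 tilt [ 0.004  0.002 -1.   ]
[0.60261215 0.35263914 0.115     ]
t 9.88 units [-1.715e+00 -1.000e-03  8.280e-01] turn z 1.0 tilt [ 0.004  0.002 -1.   ]
[0.50352368 0.05362998 0.115     ]
[array([0.78153206, 0.12886122, 0.02      ]), array([ 0.78671867, -0.10087917,  0.02      ]), array([0.83465022, 0.01866808, 0.02      ]), array([0.73088802, 0.01557481, 0.02      ])]
```

View pics/side3.png

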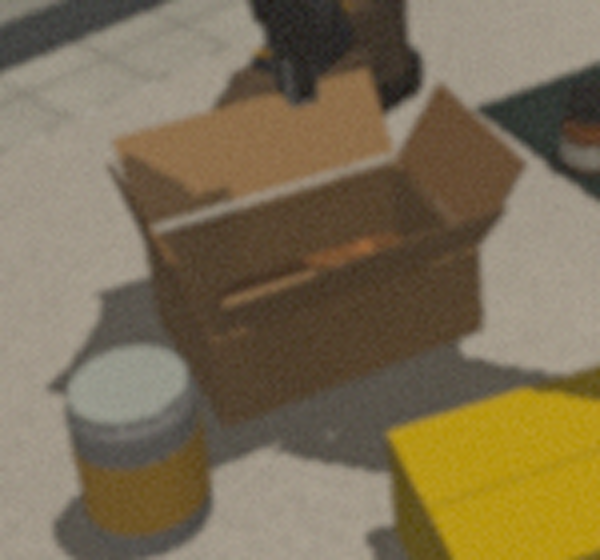

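```bash
python3 -m handwheel '[[0.4,0,0,0,0,0,0],[0.8,0,0,0,0,0,0]]' | grep -E 'pos|force'
python3 -m handwheel '[[0.4,0,0,0,0,0,0],[0.64,0,0,0,0,0,0],[0.64,0,0,0,0,0,0],[0.64,0,0.4,0,0,0,0],[0.64,0,0.78,0,0,0,0],[0.64,0,0.78,0,0,0,0]]' | grep -E 'pos|force'
python3 -c "
from h import *
go(*car(0,.145,.12))"
```

```text
tool_pos: [0.5817, 0.2924, 0.1947]
force: [0.0, 0.3, 1.0]
grip_force: 0.0
tool_pos: [0.6007, 0.351, 0.1148]
force: [-0.2, 0.1, 1.1]
grip_force: 0.0
t 10.93 units [ 0.021  0.013 -0.052] turn z None tilt [-0.004 -0.003 -1.   ]
```

```bash
python3 -m handwheel '[[-0.16,0,-0.06,0,0,0,0],[-0.32,0,-0.12,0,0,0,0],[-0.41,0,-0.11,0,0,0,0],[-0.5,0,-0.09,0,0,0,0],[-0.63,0,-0.01,0,0,0,0],[-0.73,0,0.1,0,0,0,0],[-0.8,0,0.23,0,0,0,0],[-0.82,0,0.31,0,0,0,0],[-0.82,0,0.35,0,0,0,0],[-0.82,0,0.35,0,0,0,0]]'
python3 -m handwheel '[[0,0,-0.5,0,0,0,0],[0,0,-0.95,0,0,0,0]]' | grep -E 'pos|force'
python3 -c "
from h import *
go(*car(0,-.17,.115))"
```

```text
clock: 12.18
tool_pos: [0.576, 0.2749, 0.0822]
tcp_rot: [[0.315, 0.949, -0.0], [0.949, -0.315, 0.0], [0.0, -0.0, -1.0]]
force: [-0.0, -0.6, 1.1]
finger_gap: -0.004
grip_force: 0.0
tool_pos: [0.5761, 0.2749, 0.1791]
force: [0.7, 0.8, -0.4]
grip_force: 0.0
t 12.43 units [-2.329  0.008  0.64 ] turn z None tilt [ 0.     0.001 -1.   ]
```

```bash
python3 -m handwheel '[[-0.5,0,0,0,0,0,0],[-0.9,0,0,0,0,0,0]]' | grep -E 'pos|force'
python3 -m handwheel '[[-0.5,0,0,0,0,0,0],[-0.9,0,0,0,0,0,0]]' | grep -E 'pos|force'
python3 -m handwheel '[[-0.4,0,0,0,0,0,0],[-0.53,0,0,0,0,0,0],[-0.53,0,0.3,0,0,0,0],[-0.53,0,0.6,0,0,0,0],[-0.53,0,0.6,0,0,0,0]]' | grep -E 'pos|force'
python3 -c "
from h import *
go(*car(0,-.17,.115))
cv2.imwrite('pics/s4.png',np.vstack([cv2.resize(camera(n)[r:r+120,c:c+200],(500,300),interpolation=2) for n,r,c in (('top',115,50),('side',180,100))]))"
```

```text
tool_pos: [0.5474, 0.188, 0.1781]
force: [0.8, 0.4, -1.3]
grip_force: 0.0
tool_pos: [0.519, 0.1022, 0.1779]
force: [0.4, -0.3, -0.8]
grip_force: 0.0
tool_pos: [0.5023, 0.0541, 0.1163]
force: [0.3, 0.6, 1.0]
grip_force: 0.0
t 13.55 units [-0.     0.013  0.013] turn z None tilt [-0.002  0.    -1.   ]
```

View pics/s4.png

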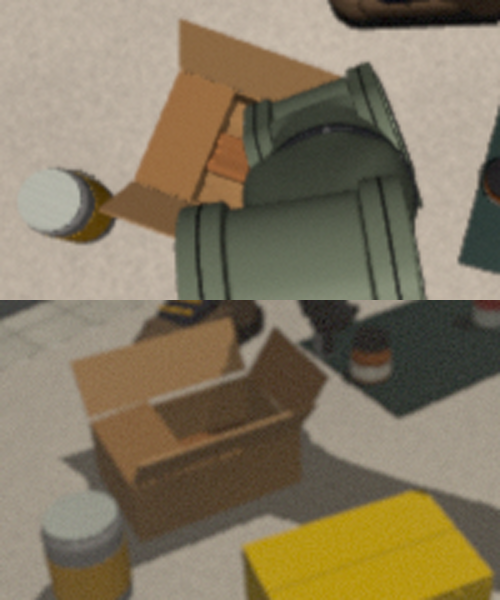

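The left short flap is flat (top crop, (185,130)) and the brush lies inside at (230,155). The fingers stand outside the right short flap (side crop, (325,350)). Next I fold the right flap.

```bash
python3 -m handwheel '[[0.2,0,-0.04,0,0,0,0],[0.4,0,-0.08,0,0,0,0],[0.59,0,-0.11,0,0,0,0],[0.59,0,-0.11,0,0,0,0]]' | grep -E 'pos|force'
python3 -m handwheel '[[0.09,0,0.01,0,0,0,0],[0.18,0,0.03,0,0,0,0],[0.31,0,0.11,0,0,0,0],[0.41,0,0.22,0,0,0,0],[0.48,0,0.35,0,0,0,0],[0.5,0,0.43,0,0,0,0],[0.5,0,0.46,0,0,0,0],[0.5,0,0.46,0,0,0,0]]' | grep -E 'pos|force'
python3 -m handwheel '[[0,0,-0.5,0,0,0,0],[0,0,-0.98,0,0,0,0]]' | grep -E 'pos|force'
python3 -c "
from h import *
go(*car(-.135,0,.115));go(*car(.135,0,.115));print(car(0,-.06,.08))"
```

```text
tool_pos: [0.5216, 0.1114, 0.1286]
force: [0.3, -1.3, 0.6]
grip_force: 0.0
tool_pos: [0.537, 0.1565, 0.0823]
force: [0.2, 0.7, -0.7]
grip_force: 0.0
tool_pos: [0.5368, 0.1565, 0.182]
force: [0.1, -0.7, -0.6]
grip_force: 0.0
t 15.4 units [ 0.618 -1.343  0.67 ] turn z None tilt [-0. -0. -1.]
t 15.4 units [0.62  1.357 0.669] turn z None tilt [-0. -0. -1.]
[0.53812601 0.15804587 0.08      ]
```

```bash
python3 -m handwheel '[[0.3,0.4,0,0,0,0,0],[0.62,0.8,0,0,0,0,0]]' | grep -E 'pos|force'
python3 -m handwheel '[[0,0.4,0,0,0,0,0],[0,0.66,0,0,0,0,0],[0,0.66,0,0,0,0,0],[0,0.66,0.35,0,0,0,0],[0,0.66,0.67,0,0,0,0],[0,0.66,0.67,0,0,0,0]]' | grep -E 'pos|force'
python3 -c "
from h import *
go(*car(.145,0,.115))
cv2.imwrite('pics/s5.png',np.vstack([cv2.resize(camera(n)[r:r+120,c:c+200],(500,300),interpolation=2) for n,r,c in (('top',115,50),('side',180,100))]))"
```

```text
tool_pos: [0.634, 0.1904, 0.182]
force: [1.2, -0.6, -0.3]
grip_force: 0.0
tool_pos: [0.6938, 0.1697, 0.112]
force: [0.8, 0.1, 0.4]
grip_force: 0.0
t 16.4 units [-0.     0.009 -0.03 ] turn z None tilt [-0.003 -0.001 -1.   ]
```

View pics/s5.png

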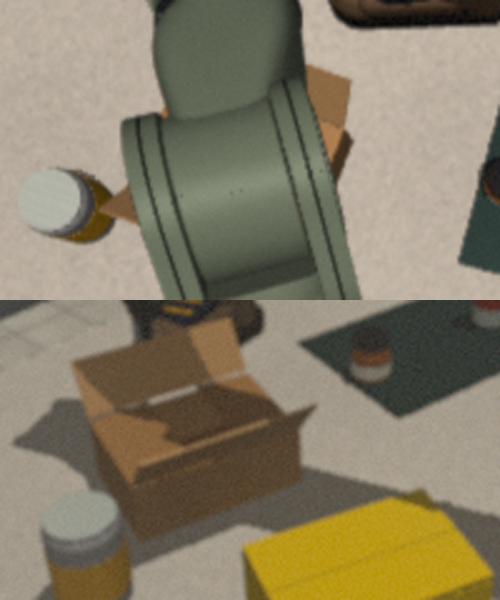

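The right short flap has gone from the side crop (it was at (325,350)), and both long flaps still stand. The fingers are beyond the far long flap, so I fold it.

```bash
python3 -m handwheel '[[0,-0.2,-0.07,0,0,0,0],[0,-0.4,-0.14,0,0,0,0],[0,-0.6,-0.2,0,0,0,0],[0,-0.6,-0.2,0,0,0,0]]' | grep -E 'pos|force'
python3 -m handwheel '[[0,-0.09,0.01,0,0,0,0],[0,-0.18,0.03,0,0,0,0],[0,-0.31,0.11,0,0,0,0],[0,-0.41,0.22,0,0,0,0],[0,-0.48,0.35,0,0,0,0],[0,-0.5,0.45,0,0,0,0],[0,-0.5,0.48,0,0,0,0],[0,-0.5,0.48,0,0,0,0]]' | grep -E 'pos|force'
python3 -m handwheel '[[0,0,-0.5,0,0,0,0],[0,0,-0.95,0,0,0,0]]' | grep -E 'pos|force'
python3 -c "
from h import *
go(*car(-.145,0,.115));print(car(.035,0,.084))"
```

```text
tool_pos: [0.6383, 0.1896, 0.1359]
force: [0.3, -0.8, -0.3]
grip_force: 0.0
tool_pos: [0.5909, 0.2042, 0.0853]
force: [-0.4, 0.4, 0.4]
grip_force: 0.0
tool_pos: [0.5909, 0.2042, 0.1821]
force: [0.1, 1.2, 1.5]
grip_force: 0.0
t 18.25 units [-0.006 -1.806  0.671] turn z None tilt [ 0.  0. -1.]
[0.59022324 0.20399017 0.084     ]
```

```bash
python3 -m handwheel '[[0,-0.5,0,0,0,0,0],[0,-0.9,0,0,0,0,0]]' | grep -E 'pos|force'
python3 -m handwheel '[[0,-0.5,0,0,0,0,0],[0,-0.91,0,0,0,0,0],[0,-0.91,0,0,0,0,0],[0,-0.91,0.35,0,0,0,0],[0,-0.91,0.67,0,0,0,0],[0,-0.91,0.67,0,0,0,0]]' | grep -E 'pos|force'
python3 -c "
from h import *
go(*car(-.145,0,.115))
cv2.imwrite('pics/s6.png',np.vstack([cv2.resize(camera(n)[r:r+120,c:c+200],(500,300),interpolation=2) for n,r,c in (('top',115,50),('side',180,100))]))"
```

```text
tool_pos: [0.5042, 0.2331, 0.1812]
force: [1.2, 0.8, -0.8]
grip_force: 0.0
tool_pos: [0.419, 0.2607, 0.1123]
force: [-0.9, -0.1, 0.3]
grip_force: 0.0
t 19.25 units [-0.     0.003 -0.027] turn z None tilt [-0.002 -0.002 -1.   ]
```

View pics/s6.png

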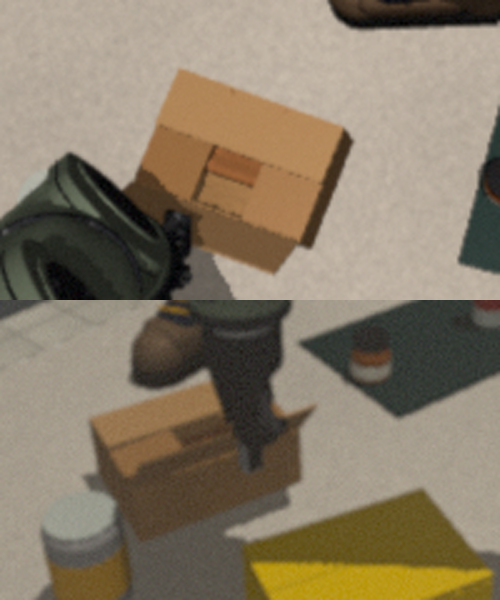

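The far long flap and both short flaps are flat (top crop), with the brush in the gap at (235,165). Only the near long flap is still up, and the fingers are outside it.

```bash
python3 -m handwheel '[[0,0.2,-0.07,0,0,0,0],[0,0.4,-0.14,0,0,0,0],[0,0.6,-0.2,0,0,0,0],[0,0.6,-0.2,0,0,0,0]]' | grep -E 'pos|force'
python3 -m handwheel '[[0,0.09,0.01,0,0,0,0],[0,0.18,0.03,0,0,0,0],[0,0.31,0.11,0,0,0,0],[0,0.41,0.22,0,0,0,0],[0,0.48,0.35,0,0,0,0],[0,0.5,0.45,0,0,0,0],[0,0.5,0.48,0,0,0,0],[0,0.5,0.48,0,0,0,0]]' | grep -E 'pos|force'
python3 -m handwheel '[[0,0,-0.5,0,0,0,0],[0,0,-0.98,0,0,0,0]]' | grep -E 'pos|force'
python3 -m handwheel '[[-0.4,-0.4,-0.2,0,0,0,0],[-0.9,-0.9,-0.2,0,0,0,0],[-0.9,-0.9,-0.2,0,0,0,0]]' | grep -E 'pos|force'
python3 -m handwheel '[[-0.4,0,0,0,0,0,0],[-0.95,0,0,0,0,0,0],[-0.95,0,0,0,0,0,0]]' | grep -E 'pos|force'
python3 -c "
from h import *
cv2.imwrite('pics/s7.png',np.vstack([cv2.resize(camera(n)[r:r+120,c:c+200],(500,300),interpolation=2) for n,r,c in (('top',115,50),('side',180,100))]))"
```

```text
tool_pos: [0.4773, 0.242, 0.1348]
force: [1.5, 0.6, -0.8]
grip_force: 0.0
tool_pos: [0.523, 0.227, 0.0853]
force: [-0.8, 0.5, 0.0]
grip_force: 0.0
tool_pos: [0.523, 0.227, 0.185]
force: [0.1, 0.2, -0.1]
grip_force: 0.0
tool_pos: [0.4064, 0.168, 0.2042]
force: [1.3, 2.1, 0.1]
grip_force: 0.0
tool_pos: [0.3793, 0.0769, 0.2037]
force: [1.1, 1.4, 0.8]
grip_force: 0.0
```

View pics/s7.png

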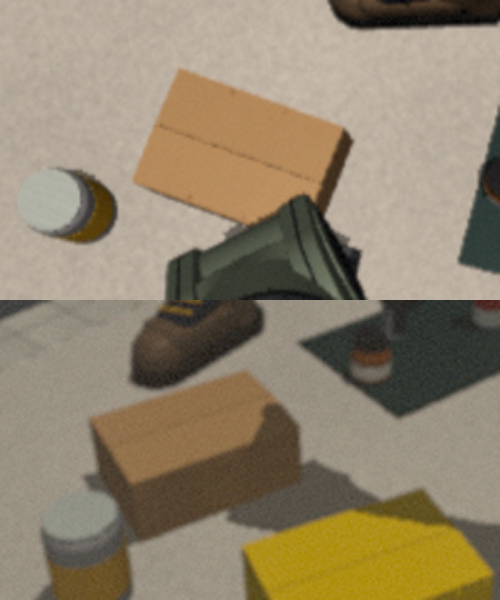

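The carton is closed flat: the seam runs from (155,125) to (325,183) in the top crop. The arm is clear and the bystanders are in place.

```bash
python3 -c "
from bench import *
print(job_done())"
```

```text
the job is handed in; nothing more can be done
None
```

I handed the job in at about 22 s: the brush lies bristles down in the carton, and all four flaps are folded flat, short ones first. The last pictures show the carton closed with the boot, jar and glue tin in place; the spray can was outside those crops, and I got no verdict back.

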